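Load the salsa caddy and roll it into its bay

ROBOT

A 7-joint arm with a two-finger parallel gripper is mounted at the origin on the work surface. World frame = base frame: x ahead of the robot, y to its left, z up, the work surface at z = 0. Lengths are in m, angles in rad, forces in N, time in s.
With the tool pointing down it reaches from about 0.425 to 0.875 m from the base axis. Payload 4.7 kg.
Tool frame: the origin (TCP) lies on the centre line of the jaws, within the pads' length; the fingertips stand 14 mm ahead of it and the grasp point (between the pads) lies 5 mm behind it; y points along the fingers, x is the direction in which the jaws open and shut, and the axes are right-handed (so a half turn about y gives the same grasp; the last joint's range is limited). The gripper opens to 87 mm and grips with 3 to 60 N. Pads are 19 mm wide; open, the fingers measure 117 mm over their backs; the gripper's body (75 mm by 190 mm) begins 51 mm behind the grasp point.
Start: joints at [1.263, 0.321, -0.07, 1.45, 0.023, 1.371, -0.057], TCP at [0.206, -0.617, 0.237] pointing down, gripper open.
Joint ranges: [-2.86, 2.86], [-0.3, 2.09], [-1.38, 1.24], [0.06, 2.45], [-1.56, 4.7], [0.09, 2.05], [-2.69, 2.69]. Speed limits (rad/s): [2.57, 2.57, 3.14, 3.14, 3.14, 3.14, 3.14].

INTERFACE

Orientations are given as a 3x3 rotation matrix whose columns are the frame's x, y, z axes.
In Python, from station import env gives the robot as it stands. The module is installed in compiled form; this text tells all that it offers. Calls block until the motion is done:
- env.move_pose(position, orientation): joint-space move of the TCP to a pose.
- env.movel(position, attitude=None, feed=0.15): straight line of the TCP; attitude=None keeps the orientation; feed is the mean speed in m/s.
- env.move_j(angles): joint-space move.
- env.set_gripper(opening, newtons=None): opening from 0.0 (shut) to 1.0 (fully open); newtons is the grip in N (None keeps the last); returns when the fingers have stopped.
- env.dwell(seconds).
- env.solve_ik(position, orientation): joint angles nearest the present ones, or None.
- env.capture(name): name is "scene" or "top" or "wrist"; returns a dict with "pixels" (384x512x3 uint8, blue, green, red), "depth" (384x512 float32, m along the optical axis (not along the pixel's ray), 0 where there is no reading), "camera_matrix" (3x3 intrinsics, pixels), "camera_from_world" (4x4, takes a point from world to camera coordinates). Camera axes: x right, y down, z forward; pixel columns grow to the right and rows downward; lengths in m; the calibration is good to about 2 mm. A picture is of the moment at which its call begins.
A pose or a line that the arm cannot do raises env.PlanningError and nothing moves.
- env.job_done(): hands the job in, once; it reports no verdict.
Trained networks look in the newest picture that a camera, given by its name, has taken for a name from the list of things; names that differ only in an ending like _2 or _b are one class to them, and where a whole thing is asked for, a point or a joint stands for the part that bears it (a point fixed in the world has none). Each returns a list of dicts, best first, with "score" (0 to 1); they miss things now and then, are a little off and sometimes report something else, mostly with a low value. They report only what shows in the picture. A call takes as long as a camera call.
- env.look_for(camera, name): "pixel" ([row, column] in pixels, amid what is visible of it).
- env.regions_of(camera, name): "region" (384x512 bool, what is visible of it) and "pixel" ([row, column] in pixels, amid what is visible of it).
- env.place_of(camera, name): "pixel" ([row, column] in pixels: a listed point, or the origin of a listed thing).
Readings, each from a call of its own:
- env.get_time(): time.
- env.get_joints(): joint angles.
- env.get_qvel(): joint speeds.
- env.get_joint_efforts(): joint torques, N m.
- env.get_tcp_pos(): TCP position.
- env.get_ee_rot(): TCP orientation.
- env.get_wrist_force(): force on the tool from outside, world axes, zero at the start.
- env.get_ft_torque(): the same for the moment, N m.
- env.get_width(): opening from 0.0 (shut) to 1.0 (fully open).
Only numpy, scipy, OpenCV 4.12 (cv2) and the standard library are available. Lean on these libraries where they do the work, as an engineer would, in place of code of your own. Each camera call takes 0.05 s, during which the arm holds its last target. There are 200 camera calls.

TASK

Leave the stop bolt shut while you stand every salsa pot on the caddy, each upright and centred on a round dark mark of its own with its spout pointing squarely across to the blue-edged long side. Then draw the bolt, roll the caddy along the rollers (without lifting it) until it is fully home against the bay's end wall, and push the bolt fully shut again behind it, with the pots still standing as you set them. Do not disturb the other things on the ledge.

Things in the scene. Friction and masses are not known exactly. Their poses are not given: they have to be found in the camera images.
- track: fixed aluminium roller track on the ledge, 132 mm wide over its rails, 700 mm long; origin on the ledge under its middle. +y runs from the open loading half (rail tops 48 mm high) to the green bay half (side walls 64 mm high, end wall 95 mm, its inner face at y = 317 mm); +x points across, away from the robot. 15 free rollers, tops at 35 mm. Low stop (48 mm high) at the loading end, y = -357 mm
- bay_home (a point): point on the roller tops where the caddy's origin lies when the caddy is fully home against the bay's end wall (152 mm short of that wall)
- bolt (a joint): stop bolt at the bay's mouth (track y = 0), a steel bar 16 mm wide sliding across the track on the robot's side. 0 = shut (tip across the caddy's way), 0.055 m = fully drawn, along the track's -x (towards the robot); the caddy passes from 0.040. Friction 1.5 N; stays where left. It can shut only with the caddy wholly before it or fully home
- bolt_grip (a point): grip point on the bolt's upright red round knob, 14 mm in diameter: on its axis, 70 mm above the ledge, 14 mm below the knob's top and 21 mm above the top of the bar. Moves with the bolt
- caddy: wooden caddy loose on the rollers, 110 mm wide (x), 304 mm long (y), 0.4 kg; origin: centre of its underside; axes as the track's. Deck top at 10 mm, flat; blue strip along its +x edge (far side); end wall at +y, top at 40 mm. Upright dark handle plate at the -y end, 64 mm wide, 12 mm thick, its back flush with the caddy's end (152 mm behind the origin), top 62 mm above the underside. Rolls along +y at a light push
- mark0 (a point): centre of round dark mark 0 (46 mm across) on the caddy's deck, at deck level; five marks in a row 54 mm apart, mark0 at the bay end, mark4 nearest the handle plate (46 mm ahead of the plate's front face)
- mark1 (a point): centre of round dark mark 1 (46 mm across) on the caddy's deck, at deck level; five marks in a row 54 mm apart, mark0 at the bay end, mark4 nearest the handle plate (46 mm ahead of the plate's front face)
- mark2 (a point): centre of round dark mark 2 (46 mm across) on the caddy's deck, at deck level; five marks in a row 54 mm apart, mark0 at the bay end, mark4 nearest the handle plate (46 mm ahead of the plate's front face)
- mark3 (a point): centre of round dark mark 3 (46 mm across) on the caddy's deck, at deck level; five marks in a row 54 mm apart, mark0 at the bay end, mark4 nearest the handle plate (46 mm ahead of the plate's front face)
- mark4 (a point): centre of round dark mark 4 (46 mm across) on the caddy's deck, at deck level; five marks in a row 54 mm apart, mark0 at the bay end, mark4 nearest the handle plate (46 mm ahead of the plate's front face)
- pot_red: small terracotta red-brown lidded salsa pot, may be absent; weighted round body 44 mm across and 50 mm tall, steel lid to 56 mm, black bar-shaped knob on top from 55 to 84 mm, 24 mm long along x and 12 mm thick along y; about 0.16 kg. Origin at the centre of its underside, z up; a brass-tipped spout sticks out along +x. Meant to be held by the knob, across the 12 mm
- spout_red (a point): tip of the terracotta red-brown pot's spout, 40 mm from the pot's axis along its +x, 48 mm above its underside
- pot_green: small green lidded salsa pot, may be absent; weighted round body 44 mm across and 50 mm tall, steel lid to 56 mm, black bar-shaped knob on top from 55 to 84 mm, 24 mm long along x and 12 mm thick along y; about 0.16 kg. Origin at the centre of its underside, z up; a brass-tipped spout sticks out along +x. Meant to be held by the knob, across the 12 mm
- spout_green (a point): tip of the green pot's spout, 40 mm from the pot's axis along its +x, 48 mm above its underside
- pot_amber: small yellow lidded salsa pot, may be absent; weighted round body 44 mm across and 50 mm tall, steel lid to 56 mm, black bar-shaped knob on top from 55 to 84 mm, 24 mm long along x and 12 mm thick along y; about 0.16 kg. Origin at the centre of its underside, z up; a brass-tipped spout sticks out along +x. Meant to be held by the knob, across the 12 mm
- spout_amber (a point): tip of the yellow pot's spout, 40 mm from the pot's axis along its +x, 48 mm above its underside
- pot_white: small white lidded salsa pot, may be absent; weighted round body 44 mm across and 50 mm tall, steel lid to 56 mm, black bar-shaped knob on top from 55 to 84 mm, 24 mm long along x and 12 mm thick along y; about 0.16 kg. Origin at the centre of its underside, z up; a brass-tipped spout sticks out along +x. Meant to be held by the knob, across the 12 mm
- spout_white (a point): tip of the white pot's spout, 40 mm from the pot's axis along its +x, 48 mm above its underside
- pot_blue: small blue lidded salsa pot, may be absent; weighted round body 44 mm across and 50 mm tall, steel lid to 56 mm, black bar-shaped knob on top from 55 to 84 mm, 24 mm long along x and 12 mm thick along y; about 0.16 kg. Origin at the centre of its underside, z up; a brass-tipped spout sticks out along +x. Meant to be held by the knob, across the 12 mm
- spout_blue (a point): tip of the blue pot's spout, 40 mm from the pot's axis along its +x, 48 mm above its underside
- pestle: bystander, leave alone: basalt pestle lying on the ledge
- squeezer: bystander, leave alone: steel lime squeezer lying on the ledge
- lighter: bystander, leave alone: white plastic push-button electric lighter with red button, about 165 mm long and 28 mm high, lying beyond the loading end of the track
- salt_bowl: bystander, leave alone: small dark wooden salt bowl, 70 mm across, 35 mm high

How it is judged:
By the outcome, as a careful person would: the job done as asked, in the order asked, and still so for the second after the job is handed in, with the robot touching nothing.
Of pot_red, pot_green, pot_amber, pot_white, pot_blue only 3 to 5 are there at a start; the rules pass over those that are not, and their reading is None.
At some moment in a run one of pot_red, pot_green, pot_amber, pot_white, pot_blue may be knocked a few centimetres aside while the robot is not near it.
It also fails if it takes over 210 s, if anything falls off the work surface, if the arm or the gripper's body presses on something with over 40 N, if the wrist force passes 120 N, or if a joint passes its speed limit or range.

## Working session

There is one attempt and no reset: what is moved stays moved. The work goes in short steps, each a Python script; the robot and the scene stay as the last script left them, time stands still between calls to the robot, and variables do not carry over. Pictures are saved under pics/ and viewed, about 12 in all and at most 16, crops included, and the job is handed in when it is done.

```bash
mkdir -p pics; cat > h.py <<'E'
import numpy as np, cv2
from station import env
def px2w(c,r,col,z=None,win=1):
    K=c["camera_matrix"];T=np.linalg.inv(c["camera_from_world"])
    ray=np.array([(col-K[0,2])/K[0,0],(r-K[1,2])/K[1,1],1])
    o=T[:3,3];d=T[:3,:3]@ray
    if z is None:
        ri,ci=int(round(r)),int(round(col))
        p=c["depth"][max(ri-win,0):ri+win+1,max(ci-win,0):ci+win+1];p=p[p>0]
        return o+d*np.median(p)
    return o+d*(z-o[2])/d[2]
def cloud(c):
    K=c["camera_matrix"];T=np.linalg.inv(c["camera_from_world"])
    v,u=np.mgrid[:384,:512];d=c["depth"]
    P=np.stack([(u-K[0,2])/K[0,0]*d,(v-K[1,2])/K[1,1]*d,d],-1)
    return P@T[:3,:3].T+T[:3,3]
E
python3 - <<'E'
from h import *
np.set_printoptions(precision=4,suppress=True)
for n in["scene","top"]:
    c=env.capture(n);cv2.imwrite(f"pics/{n}0.png",c["pixels"])
    print(n,np.linalg.inv(c["camera_from_world"]))
    for k in["mark0","mark2","mark4","bolt_grip","bay_home","pot_red","pot_green","pot_amber","pot_white","pot_blue"]+["spout_"+x for x in"red green amber white blue".split()]:
        L=env.place_of(n,k)
        z=.045 if"mark"in k else .07 if k=="bolt_grip" else .035 if k=="bay_home" else .048 if "spout" in k else 0
        print(k,[(round(a["score"],2),np.round(a["pixel"],1),px2w(c,*a["pixel"],z)) for a in L[:2]])
print(env.get_ee_rot(),env.get_time())
E
```

```text
scene [[-0.705   0.4569 -0.5424  1.3147]
 [ 0.7088  0.4284 -0.5604  0.7719]
 [-0.0237 -0.7795 -0.6259  1.0028]
 [ 0.      0.      0.      1.    ]]
mark0 [(0.92, array([194. , 215.7]), array([ 0.5951, -0.1655,  0.045 ])), (0.79, array([185.4, 203.4]), array([ 0.5935, -0.2258,  0.045 ]))]
mark2 [(0.92, array([194. , 215.7]), array([ 0.5951, -0.1655,  0.045 ])), (0.79, array([185.4, 203.4]), array([ 0.5935, -0.2258,  0.045 ]))]
mark4 [(0.92, array([194. , 215.7]), array([ 0.5951, -0.1655,  0.045 ])), (0.79, array([185.4, 203.4]), array([ 0.5935, -0.2258,  0.045 ]))]
bolt_grip [(0.52, array([195.3, 278.4]), array([ 0.4904, -0.0006,  0.07  ]))]
bay_home [(0.92, array([254.8, 294. ]), array([0.6132, 0.1716, 0.035 ]))]
pot_red [(0.6, array([169.9, 249.6]), array([ 0.3966, -0.2228,  0.    ]))]
pot_green [(0.18, array([180.1, 193.1]), array([ 0.5648, -0.3197,  0.    ]))]
pot_amber [(0.84, array([226.6, 331.3]), array([0.4276, 0.1536, 0.    ])), (0.62, array([188.9, 200.4]), array([ 0.5782, -0.2657,  0.    ]))]
pot_white [(0.78, array([155.1, 231.6]), array([ 0.3788, -0.3326,  0.    ])), (0.28
[... 1926 characters left out ...]
rray([ 0.5934, -0.1542,  0.048 ])), (0.59, array([231.8, 291.5]), array([ 0.3889, -0.1861,  0.048 ]))]
spout_green [(0.5, array([217.7, 263.2]), array([ 0.4357, -0.0949,  0.048 ])), (0.24, array([166.3, 251.1]), array([ 0.6047, -0.0576,  0.048 ]))]
spout_amber [(0.59, array([215.5, 199.2]), array([0.4454, 0.1131, 0.048 ])), (0.2, array([166.5, 234.1]), array([ 0.6047, -0.0019,  0.048 ]))]
spout_white [(0.65, array([218.5, 277.9]), array([ 0.4326, -0.1426,  0.048 ])), (0.57, array([222.2, 345.5]), array([ 0.4179, -0.3623,  0.048 ]))]
spout_blue [(0.54, array([218.8, 170.4]), array([0.4358, 0.2066, 0.048 ]))]
[[ 0.3163 -0.      0.9487]
 [-0.9487 -0.0001  0.3163]
 [ 0.0001 -1.     -0.0001]] 1.6
```

View images.

```bash
python3 - <<'E'
import cv2
a=cv2.imread("pics/top0.png")[110:290,60:460];cv2.imwrite("pics/topc.png",cv2.resize(a,None,fx=2,fy=2,interpolation=cv2.INTER_CUBIC))
E
```

```text
(no output)
```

View pics/topc.png

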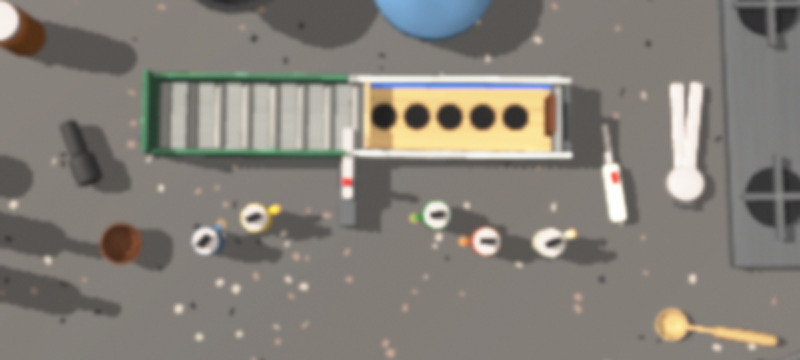

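View pics/scene0.png

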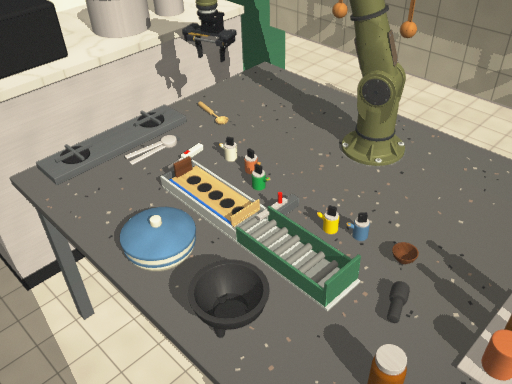

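```bash
cat >> h.py <<'E'
def R(a): # jaw axis at yaw a (rad), fingers down
    c,s=np.cos(a),np.sin(a);x=np.array([c,s,0]);y=np.array([0,0,-1.]);return np.stack([x,y,np.cross(x,y)],1)
E
python3 - <<'E'
from h import *
np.set_printoptions(precision=4,suppress=True)
env.set_gripper(.45)
env.move_pose([.5,-.15,.36],R(-np.pi/2))
c=env.capture("wrist");cv2.imwrite("pics/w0.png",c["pixels"]);np.savez("w0.npz",**{k:c[k] for k in c})
print(np.linalg.inv(c["camera_from_world"]),c["camera_matrix"],env.get_tcp_pos(),env.get_joints())
for k in["mark0","pot_red","pot_green","pot_white","bolt_grip","spout_red","spout_green","spout_white"]:
    z=.045 if"mark"in k else .07 if k=="bolt_grip" else .048 if "spout" in k else 0
    print(k,[(round(a["score"],2),np.round(a["pixel"],1),px2w(c,*a["pixel"],z)) for a in env.place_of("wrist",k)[:5]])
E
```

```text
[[-0.0013 -0.9652 -0.2616  0.5701]
 [-1.      0.0011  0.001  -0.1511]
 [-0.0007  0.2617 -0.9652  0.5089]
 [ 0.      0.      0.      1.    ]] [[289.275    0.     254.9137]
 [  0.     289.275  192.2342]
 [  0.       0.       1.    ]] [ 0.4997 -0.1513  0.3596] [ 0.7488  0.0391 -0.5194  1.5416  0.0194  1.5667 -1.3433]
mark0 [(0.96, array([ 94.2, 294.8]), array([ 0.5989, -0.2115,  0.045 ])), (0.86, array([ 93.9, 191.5]), array([ 0.5995, -0.0543,  0.045 ])), (0.84, array([ 96.4, 263.5]), array([ 0.5957, -0.1639,  0.045 ])), (0.79, array([ 94.2, 228.2]), array([ 0.599 , -0.1102,  0.045 ])), (0.15, array([199.6,  39.9]), array([0.432 , 0.2093, 0.045 ]))]
pot_red [(0.96, array([212. , 294.5]), array([ 0.3941, -0.224 ,  0.    ]))]
pot_green [(0.95, array([194.6, 250.2]), array([ 0.4277, -0.1419,  0.    ])), (0.61, array([154.9, 415.2]), array([ 0.5   , -0.4328,  0.    ])), (0.25, array([213.7, 379.3]), array([ 0.3906, -0.3818,  0.    ]))]
pot_white [(0.6, array([202.9,  38.5]), array([0.4123, 0.2481, 0.    ])), (0.56, array([212.5, 345.3]), array([ 0.393 , -0.3184,  0.    ]))]
bolt_grip [(0.82, array([168.2, 148.5]), array([0.4896, 0.0129, 0.07  ]))]
spout_red [(0.97, array([221.7, 275. ]), array([ 0.3933, -0.1846,  0.048 ]))]
spout_green [(0.78, array([199.4, 224.4]), array([ 0.4329, -0.0999,  0.048 ]))]
spout_white [(0.58, array([214.1, 379. ]), array([ 0.4068, -0.3596,  0.048 ])), (0.55, array([ 95., 294.]), array([ 0.5975, -0.2099,  0.048 ]))]
```

View pics/w0.png

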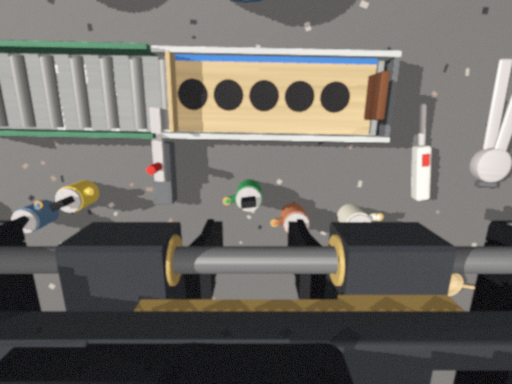

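```bash
cat >> h.py <<'E'
def knob(c,xy,base=0.,rad=.05):
    """centre+yaw of knob top near xy, using depth"""
    P=cloud(c);z=P[...,2]-base
    m=(np.hypot(P[...,0]-xy[0],P[...,1]-xy[1])<rad)&(z>.076)&(z<.092)&(c["depth"]>0)
    m&=c["pixels"].max(-1)<110
    n,lab,st,_=cv2.connectedComponentsWithStats(m.astype(np.uint8))
    if n<2:return None
    m=lab==1+np.argmax(st[1:,4]);ys,xs=np.nonzero(m)
    Q=np.array([px2w(c,r,q,base+.084)[:2] for r,q in zip(ys,xs)])
    (cx,cy),(w,h),a=cv2.minAreaRect((Q*1e4).astype(np.float32))
    if w<h:a+=90
    e=np.linalg.eigh(np.cov(Q.T))[1][:,1]
    return dict(n=len(Q),c=np.array([cx,cy])/1e4,mean=Q.mean(0),wh=(w/10,h/10),yaw=a,pca=np.degrees(np.arctan2(e[1],e[0])),z=np.median(P[m][:,2]))
def marks(c,z=.045):
    g=c["pixels"].max(-1);P=cloud(c)
    m=(g<60)&(abs(P[...,2]-z)<.008)
    n,lab,st,ce=cv2.connectedComponentsWithStats(m.astype(np.uint8))
    out=[]
    for i in range(1,n):
        ct=max(cv2.findContours((lab==i).astype(np.uint8),0,1)[0],key=len)
        if st[i,4]>150:
            Q=np.array([px2w(c,r,q,z)[:2] for r,q in np.argwhere(lab==i)]);out.append([*Q.mean(0),len(Q),*(np.ptp(Q,0)*1e3)])
    return np.array(out)
E
python3 - <<'E'
from h import *
np.set_printoptions(precision=4,suppress=True)
c=dict(np.load("w0.npz"))
print(marks(c))
for xy in[(.394,-.224),(.43,-.145),(.39,-.32)]:print(knob(c,xy))
def look(tag,p,pots):
    env.move_pose(p,R(-np.pi/2));c=env.capture("wrist");cv2.imwrite(f"pics/{tag}.png",c["pixels"]);np.savez(tag+".npz",**c)
    for n in pots:
        a=env.place_of("wrist","pot_"+n)[:1];s=env.place_of("wrist","spout_"+n)[:2]
        if a:
            xy=px2w(c,*a[0]["pixel"],0.)[:2];print(n,a[0]["score"],xy,[(round(t["score"],2),px2w(c,*t["pixel"],.048)[:2]) for t in s],knob(c,xy))
    return c
c=look("w1",[.44,-.27,.28],["red","green","white"])
c=look("w2",[.46,.17,.28],["amber","blue"])
print("bolt",[(a["score"],px2w(c,*a["pixel"],.07)) for a in env.place_of("wrist","bolt_grip")[:2]],"home",[(a["score"],px2w(c,*a["pixel"],.035)) for a in env.place_of("wrist","bay_home")[:2]])
cv2.imwrite("pics/w12.png",np.hstack([cv2.resize(cv2.imread(f"pics/{t}.png"),(400,300)) for t in("w1","w2")]))
E
```

```text
[[  0.5997  -0.055  593.      40.4389  39.5997]
 [  0.5978  -0.109  474.      39.0209  38.1018]
 [  0.5971  -0.1629 449.      37.6086  38.163 ]
 [  0.5962  -0.2176 487.      39.075   37.0875]
 [  0.5949  -0.2719 491.      39.1409  38.3566]]
None
{'n': 105, 'c': array([ 0.4379, -0.1405]), 'mean': array([ 0.4378, -0.1406]), 'wh': (11.951832580566407, 21.149398803710938), 'yaw': 97.41297245025635, 'pca': np.float64(99.73183622712298), 'z': np.float64(0.08484100811748757)}
None
red 0.73 [ 0.3912 -0.2183] [(0.64, array([ 0.3922, -0.181 ]))] {'n': 179, 'c': array([ 0.3928, -0.2199]), 'mean': array([ 0.3933, -0.2201]), 'wh': (13.275387573242188, 23.10526885986328), 'yaw': 90.05770833045244, 'pca': np.float64(97.5648610619501), 'z': np.float64(0.08493621631459997)}
green 0.95 [ 0.434  -0.1402] [(0.66, array([ 0.4333, -0.1026])), (0.44, array([ 0.4054, -0.3175]))] {'n': 199, 'c': array([ 0.4368, -0.141 ]), 'mean': array([ 0.4368, -0.1408]), 'wh': (11.992848968505859, 27.177047729492188), 'yaw': 101.42350006103516, 'pca': np.float64(102.44653084679898), 'z': np.float64(0.0849269106419186)}
whi
[... 331 characters left out ...]
y([0.4515, 0.1169])), (0.64, array([ 0.4108, -0.1749]))] {'n': 172, 'c': array([0.4367, 0.1554]), 'mean': array([0.4367, 0.1553]), 'wh': (12.556134033203126, 21.93692626953125), 'yaw': 109.1163158416748, 'pca': np.float64(111.6672688395947), 'z': np.float64(0.08483769317357792)}
blue 0.75 [0.3936 0.2322] [(0.6, array([0.4346, 0.2085]))] {'n': 141, 'c': array([0.4   , 0.2346]), 'mean': array([0.4004, 0.235 ]), 'wh': (11.284820556640625, 25.893695068359374), 'yaw': 137.8445281982422, 'pca': np.float64(140.54402997587712), 'z': np.float64(0.08498554443476913)}
bolt [(0.85, array([0.4877, 0.0083, 0.07  ])), (0.55, array([ 0.5972, -0.0906,  0.07  ]))] home [(0.7, array([0.6054, 0.1661, 0.035 ]))]
```

View pics/w12.png

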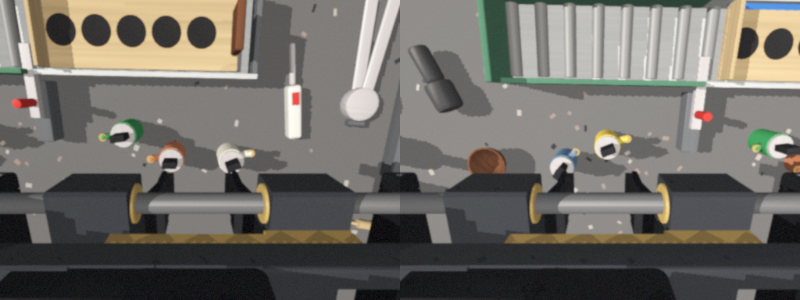

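```bash
cat >> h.py <<'E'
def ref():
    M=marks_good(dict(np.load("w0.npz")));M=M[np.argsort(-M[:,1])]
    i=np.arange(5);px=np.polyfit(i,M[:,0],1);py=np.polyfit(i,M[:,1],1)
    return np.stack([np.polyval(px,i),np.polyval(py,i)],1)
def marks_good(c):
    M=marks(c);return M[(abs(M[:,3]-39)<5)&(abs(M[:,4]-39)<5)]
M0=ref();TH=np.arctan2(-(M0[0]-M0[4])[0],(M0[0]-M0[4])[1])  # track yaw
def mark_now(c):
    M=marks_good(c)[:,:2];d=np.array([m-M0[np.argmin(np.hypot(*(M0-m).T))] for m in M])
    print("mark shifts mm",np.round(d*1e3,1).tolist());return M0+np.median(d,0)
def place_pot(name,k,look,yaw_guess,zp=.073):
    env.set_gripper(.45,15);env.move_pose(look,R(-np.pi/2));c=env.capture("wrist")
    a=env.place_of("wrist","pot_"+name)[:1];s=env.place_of("wrist","spout_"+name)[:1]
    xy=px2w(c,*a[0]["pixel"],0.)[:2];kb=knob(c,xy)
    M=mark_now(c)
    ce=(kb["c"]+kb["mean"])/2;phi=np.radians(kb["pca"])
    sp=px2w(c,*s[0]["pixel"],.048)[:2]-ce if s else None
    g=np.array([np.cos(yaw_guess),np.sin(yaw_guess)])
    if sp is not None and abs(np.hypot(*sp)-.04)<.012: g=sp
    if np.dot(g,[np.cos(phi),np.sin(phi)])<0:phi+=np.pi
    print(name,a[0]["score"],np.round(ce,4),"yaw",round(np.degrees(phi)),"spout",sp,"n",kb["n"],np.round(kb["wh"],1))
    t=M[k];best=None
    for o in(-np.pi/2,np.pi/2):
        q=[env.solve_ik([*p,z],R(y+o)) for p,y,z in((ce,phi,zp),(ce,phi,.16),(t,TH,zp+.045),(t,TH,zp+.17))]
        if all(v is not None for v in q):
            cst=max(abs(v[6]) for v in q)
            if best is None or cst<best[0]:best=(cst,o)
    print("sign",best,"target",np.round(t,4))
    o=best[1]
    env.move_pose([*ce,.16],R(phi+o));env.movel([*ce,zp])
    env.set_gripper(0.,15);print("width",env.get_width()*87)
    env.movel([*ce,.25],feed=.2)
    env.move_pose([*t,.25],R(TH+o));env.movel([*t,zp+.045+.012],feed=.2);env.movel([*t,zp+.045+.0005],feed=.04)
    print("tcp",env.get_tcp_pos(),"F",env.get_wrist_force());env.set_gripper(.35)
    env.movel([*t,.25],feed=.2);print("t",env.get_time())
E
python3 - <<'E'
from h import *
np.set_printoptions(precision=4,suppress=True)
print(M0,np.degrees(TH))
place_pot("white",4,[.44,-.27,.28],np.radians(-67))
env.move_pose([.48,-.24,.30],R(-np.pi/2));c=env.capture("wrist");cv2.imwrite("pics/w3.png",c["pixels"]);np.savez("w3.npz",**c)
M=mark_now(c);k=knob(c,M[4],.045);print(k,"err mm",(k["c"]-M[4])*1e3)
E
```

```text
[[ 0.5994 -0.0548]
 [ 0.5983 -0.1091]
 [ 0.5971 -0.1633]
 [ 0.596  -0.2175]
 [ 0.5949 -0.2717]] -1.182878504240219
mark shifts mm [[0.6, -0.0], [0.5, -0.3], [0.4, -0.1], [0.5, -0.0], [0.4, -0.0]]
white 0.63 [ 0.3907 -0.3243] yaw 290 spout [0.2054 0.1594] n 170 [13.6 21.8]
sign (np.float64(1.670273198140141), 1.5707963267948966) target [ 0.5954 -0.2718]
width 11.816190001026776
tcp [ 0.5954 -0.2718  0.1185] F [ 0.257   0.0836 -1.5571]
t 17.7083
mark shifts mm [[0.3, -0.2], [0.3, -0.4], [0.2, -0.2], [0.3, -0.3]]
{'n': 279, 'c': array([ 0.5939, -0.2703]), 'mean': array([ 0.5936, -0.2704]), 'wh': (22.944068908691406, 12.336928558349609), 'yaw': 0.06046726554632187, 'pca': np.float64(175.61367000969992), 'z': np.float64(0.12982514817419122)} err mm [-1.3022  1.7381]
```

View pics/w3.png

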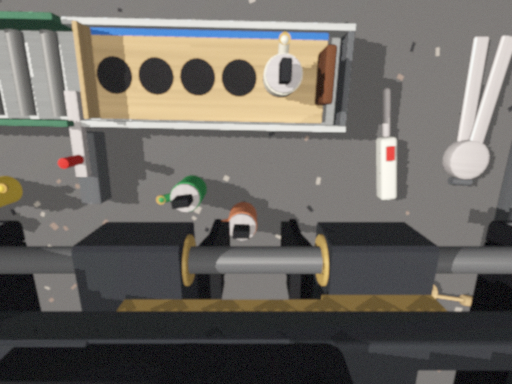

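```bash
python3 - <<'E'
from h import *
np.set_printoptions(precision=4,suppress=True)
place_pot("red",3,[.44,-.22,.28],np.radians(95))
place_pot("green",2,[.45,-.15,.28],np.radians(100))
place_pot("amber",1,[.46,.08,.30],np.radians(-67))
env.move_pose([.48,-.05,.32],R(-np.pi/2));c=env.capture("wrist");cv2.imwrite("pics/w4.png",c["pixels"]);np.savez("w4.npz",**c)
M=mark_now(c)
for i in range(1,5):
    k=knob(c,M[i],.045,.03);print(i,k and (k["n"],k["pca"],k["yaw"],(k["c"]-M[i])*1e3))
E
```

```text
mark shifts mm [[0.7, -0.0], [0.5, -0.4], [0.5, -0.2], [0.7, -0.2]]
red 0.8 [ 0.3936 -0.22  ] yaw 90 spout [-0.0014  0.0379] n 174 [11.9 21.4]
sign (np.float64(1.449233965813288), -1.5707963267948966) target [ 0.5966 -0.2177]
width 11.812897232476518
tcp [ 0.5966 -0.2177  0.1185] F [ 0.4553  0.037  -2.0189]
t 29.2917
mark shifts mm [[0.7, -0.1], [0.2, 0.4], [0.3, 0.1]]
green 0.71 [ 0.4375 -0.1402] yaw 97 spout [-0.0053  0.0402] n 167 [12.  22.2]
sign (np.float64(1.548801871658438), -1.5707963267948966) target [ 0.5974 -0.1632]
width 12.18575941224864
tcp [ 0.5974 -0.1632  0.1185] F [ 0.1969  0.4174 -1.117 ]
t 38.7667
mark shifts mm [[-0.8, 1.5]]
amber 0.79 [0.4029 0.173 ] yaw 295 spout [ 0.0138 -0.0387] n 161 [12.6 25.6]
sign (np.float64(1.558275042997311), 1.5707963267948966) target [ 0.5975 -0.1075]
width 12.268068763918969
tcp [ 0.5974 -0.1075  0.1185] F [ 0.0329  0.5091 -1.2096]
t 48.45
mark shifts mm [[0.6, -0.5]]
1 (265, np.float64(177.62695985406785), 178.57268524169922, array([-3.6749,  3.9195]))
2 (280, np.float64(175.68047094862422), 0.050796784460544586, array([-2.536,  3.298]))
3 (312, np.float64(174.9104089947302), 179.82603454589844, array([-2.3885,  3.4218]))
4 (339, np.float64(174.2975124843155), 178.484375, array([-1.2165,  4.5973]))
```

View pics/w4.png

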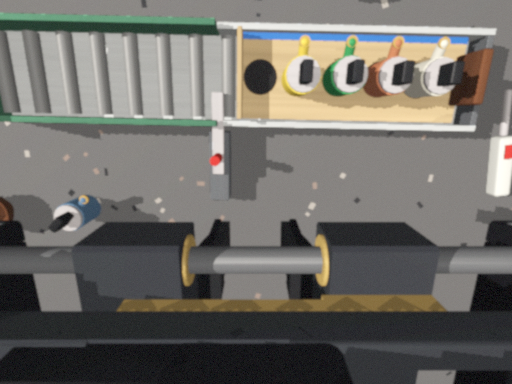

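```bash
python3 - <<'E'
import h
from h import *
np.set_printoptions(precision=4,suppress=True)
h.mark_now=lambda c:M0+[.0005,-.0002]
place_pot("blue",0,[.47,.19,.30],np.radians(-42))
for j,y in enumerate((-.08,-.24)):
    env.move_pose([.53,y,.33],R(-np.pi/2));c=env.capture("wrist");cv2.imwrite(f"pics/w5{j}.png",c["pixels"]);np.savez(f"w5{j}.npz",**c)
    M=M0+[.0005,-.0002]
    for i in range(5):
        k=knob(c,M[i],.045,.03);print(i,k and (k["n"],k["pca"],k["yaw"],(k["c"]-M[i])*1e3))
cv2.imwrite("pics/w5.png",np.vstack([cv2.resize(cv2.imread(f"pics/w5{j}.png")[:180],None,fx=1.5,fy=1.5,interpolation=2) for j in(0,1)]))
E
```

```text
blue 0.76 [0.4041 0.2311] yaw 348 spout [ 0.0249 -0.0202] n 83 [11.6 16.3]
sign (np.float64(1.5249136875226728), 1.5707963267948966) target [ 0.5999 -0.055 ]
width 11.986254294669497
tcp [ 0.5997 -0.055   0.1182] F [ 0.4959  0.6078 -0.5602]
t 61.425
0 (165, np.float64(178.59459227002503), 179.18988037109375, array([-13.4266,   0.4649]))
1 (173, np.float64(177.94758002707985), 177.1893310546875, array([-1.9441, 11.2128]))
2 (215, np.float64(178.8654134049119), 0.06751441955566406, array([-1.3405, 11.9936]))
3 (224, np.float64(179.76286946543541), 0.0649343878030777, array([-1.8538, 12.7396]))
4 (255, np.float64(179.13230488326542), 0.06781962513923645, array([-1.2516, 14.6352]))
0 (223, np.float64(176.52641680165718), 178.20059204101562, array([-14.4631,  -1.6701]))
1 (225, np.float64(174.10874228496974), 177.00799560546875, array([-2.2442,  9.6902]))
2 (199, np.float64(175.2232468902389), 0.005401759408414364, array([-1.3474,  9.4743]))
3 (169, np.float64(178.20196964961633), 178.82730102539062, array([-1.8976, 10.0914]))
4 (175, np.float64(179.18089184281976), 0.6902576088905334, array([-1.9148, 12.0229]))
```

View pics/w5.png

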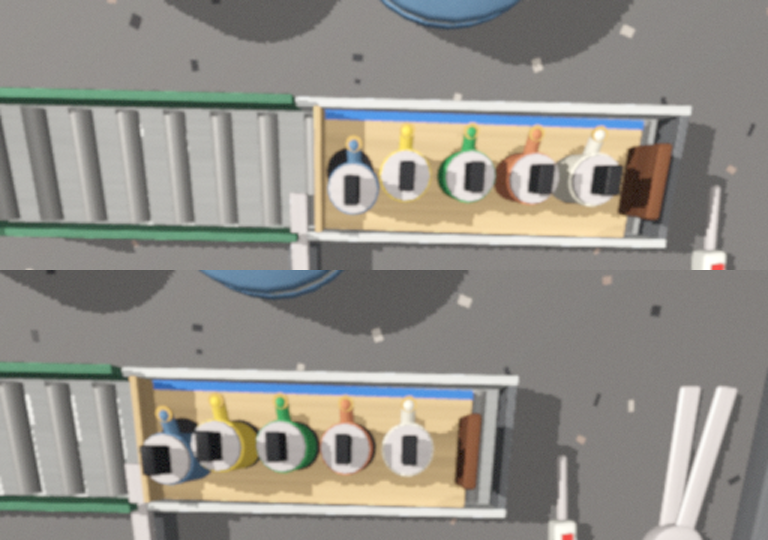

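```bash
python3 - <<'E'
from h import *
np.set_printoptions(precision=4,suppress=True)
env.set_gripper(.3,15)
env.move_pose([.50,-.055,.30],R(-np.pi/2));c=env.capture("wrist")
k=knob(c,M0[0]+[-.013,0],.045,.028);print(k)
ce=(k["c"]+k["mean"])/2
env.move_pose([*ce,.20],R(TH-np.pi/2));env.movel([*ce,.118],feed=.1)
print(env.get_wrist_force());env.set_gripper(0.,15);print(env.get_width()*87,env.get_wrist_force())
env.movel([*ce,.28],feed=.15)
env.movel([.48,-.05,.30],feed=.2);c=env.capture("wrist");cv2.imwrite("pics/w6.png",c["pixels"]);np.savez("w6.npz",**c)
print(marks(c));M=mark_now(c)
for i in range(1,5):
    k=knob(c,M[i],.045,.03);print(i,k and (k["n"],k["pca"],k["yaw"],(k["c"]-M[i])*1e3))
E
```

```text
{'n': 210, 'c': array([ 0.5856, -0.054 ]), 'mean': array([ 0.5855, -0.0541]), 'wh': (9.585295867919921, 21.164151000976563), 'yaw': 179.94086456298828, 'pca': np.float64(179.04468276581358), 'z': np.float64(0.13002963642706908)}
[-0.6547  0.1481 -0.203 ]
11.7250883138771 [-0.0512  0.1677  1.1848]
[[  0.6002  -0.047  842.      41.5529  40.5774]]
mark shifts mm [[0.9, 7.9]]
1 (292, np.float64(175.30164671177386), 0.8275178074836731, array([-3.5422,  4.1638]))
2 (317, np.float64(177.38160097255243), 179.4614715576172, array([-2.5635,  4.2514]))
3 (355, np.float64(174.6441835703913), 178.43338012695312, array([-3.4536,  5.1795]))
4 (394, np.float64(172.76642633409108), 178.8591537475586, array([-2.9117,  7.4821]))
```

View pics/w6.png

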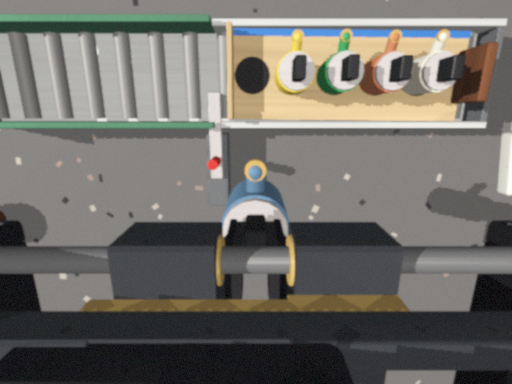

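```bash
python3 - <<'E'
from h import *
np.set_printoptions(precision=4,suppress=True)
t=M0[0]+[-.0003,.0085]
env.move_pose([*t,.25],R(TH-np.pi/2));env.movel([*t,.130],feed=.15);env.movel([*t,.1185],feed=.04)
print(env.get_tcp_pos(),env.get_wrist_force());env.set_gripper(.32);env.movel([*t,.25],feed=.2)
for j,y in enumerate((-.05,-.15,-.26)):
    env.move_pose([.53,y,.36],R(-np.pi/2));c=env.capture("wrist");cv2.imwrite(f"pics/w7{j}.png",c["pixels"]);np.savez(f"w7{j}.npz",**c)
    M=M0+[.0005,.0085]
    for i in range(5):
        k=knob(c,M[i],.045,.03);print(i,k and (k["n"],k["pca"],k["yaw"],(k["c"]-M[i])*1e3))
print(env.get_time())
cv2.imwrite("pics/w7.png",np.vstack([cv2.resize(cv2.imread(f"pics/w7{j}.png")[20:160,60:460],None,fx=1.4,fy=1.4,interpolation=2) for j in(0,1,2)]))
E
```

```text
[ 0.5991 -0.0464  0.1184] [ 0.4047  0.7408 -1.849 ]
0 (139, np.float64(-179.56356769082208), 0.03945848345756531, array([-0.7969,  0.0627]))
1 (168, np.float64(-179.56555030143073), 1.7534153461456299, array([-2.0755,  3.4859]))
2 (176, np.float64(-179.75007202283237), 3.9259579181671143, array([-1.5449,  3.7623]))
3 (199, np.float64(-179.38328401568566), 0.03727369010448456, array([-2.2425,  4.2085]))
4 (215, np.float64(179.42664545720146), 179.75727081298828, array([-1.6848,  5.9987]))
0 (162, np.float64(177.5392952523398), 175.8842010498047, array([-0.6893, -1.1397]))
1 (135, np.float64(177.14952724592845), 177.9787139892578, array([-2.0833,  1.4776]))
2 (139, np.float64(-178.8613706403152), 179.91382598876953, array([-1.6621,  1.362 ]))
3 (175, np.float64(177.7424054399185), 179.9140853881836, array([-1.841 ,  3.1515]))
4 (187, np.float64(-179.6206648137397), 178.76593780517578, array([-1.9939,  5.0391]))
0 (194, np.float64(-179.94622088741036), 0.08751823753118515, array([-0.3861, -1.9742]))
1 (188, np.float64(171.3867704110051), 176.60639190673828, array([-2.6271,  0.6655]))
2 (167, np.float64(176.3861482644243), 0.08868294209241867, array([-1.672 ,  0.4995]))
3 (136, np.float64(177.42015739082765), 178.22074127197266, array([-2.3108,  0.7712]))
4 (139, np.float64(-179.76452605235858), 0.08949729055166245, array([-1.7379,  2.8034]))
75.0833
```

View pics/w7.png

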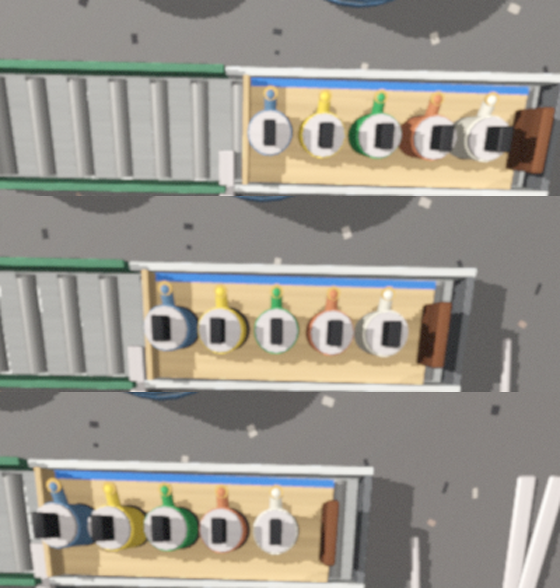

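```bash
cat >> h.py <<'E'
def redknob(c):
    p=c["pixels"].astype(int);P=cloud(c)
    m=(p[...,2]>110)&(p[...,1]<60)&(p[...,0]<60)&(P[...,2]>.079)&(P[...,2]<.09)&(abs(P[...,1])<.06)&(P[...,0]<.54)
    Q=P[m];return len(Q),(Q[:,:2].max(0)+Q[:,:2].min(0))/2,np.ptp(Q[:,:2],0),np.array([px2w(c,r,q,.084)[:2] for r,q in np.argwhere(m)]).mean(0)
XT=np.array([np.cos(TH),np.sin(TH)])
E
python3 - <<'E'
from h import *
np.set_printoptions(precision=4,suppress=True)
env.move_pose([.46,.005,.28],R(-np.pi/2));c=env.capture("wrist")
n,mid,ext,mean=redknob(c);print(n,mid,ext,mean,[(a["score"],px2w(c,*a["pixel"],.07)) for a in env.place_of("wrist","bolt_grip")[:1]])
k=mean
for a in(TH,TH+np.pi):
    print([np.round(q,2) if q is not None else None for q in(env.solve_ik([*(k-XT*s),.07],R(a)) for s in(0,.045,.05,.055))])
np.save("knob.npy",k)
E
```

```text
Traceback (most recent call last):
  File "h.py", line 80, in redknob
    Q=P[m];return len(Q),(Q[:,:2].max(0)+Q[:,:2].min(0))/2,np.ptp(Q[:,:2],0),np.array([px2w(c,r,q,.084)[:2] for r,q in np.argwhere(m)]).mean(0)
                          ~~~~~~~~~~~^^^
ValueError: zero-size array to reduction operation maximum which has no identity
```

Relax the colour test (saturated red by ratio).

```bash
sed -i 's/m=(p\[...,2\]>110)&(p\[...,1\]<60)&(p\[...,0\]<60)&(P\[...,2\]>.079)/m=(p[...,2]>90)\&(p[...,2]>2*p[...,1])\&(p[...,2]>2*p[...,0])\&(P[...,2]>.078)/' h.py
python3 - <<'E'
from h import *
np.set_printoptions(precision=4,suppress=True)
c=env.capture("wrist");cv2.imwrite("pics/w8.png",c["pixels"])
p=c["pixels"].astype(int);P=cloud(c);m=(p[...,2]>90)&(p[...,2]>2*p[...,1])&(abs(P[...,0]-.489)<.03)&(abs(P[...,1]-.01)<.03);print(m.sum(),P[m][:,2].min(),P[m][:,2].max(),P[m].mean(0)) if m.any() else print("none")
n,mid,ext,mean=redknob(c);print(n,mid,ext,mean,[(a["score"],px2w(c,*a["pixel"],.07)) for a in env.place_of("wrist","bolt_grip")[:1]])
k=mean
for a in(TH,TH+np.pi):
    print([np.round(q,2) if q is not None else None for q in(env.solve_ik([*(k-XT*s),.07],R(a)) for s in(0,.045,.05,.055))])
np.save("knob.npy",k)
E
```

```text
94 0.035167619145760276 0.08723794019950326 [0.4913 0.0046 0.0835]
87 [0.4911 0.0045] [0.0115 0.0108] [0.491  0.0047] [(0.75, array([0.4864, 0.0088, 0.07  ]))]
[array([-0.08,  0.14,  0.02,  2.03, -0.  ,  0.97, -0.08]), array([-0.1 ,  0.05,  0.03,  2.13, -0.  ,  0.97, -0.09]), array([-0.11,  0.04,  0.03,  2.14, -0.  ,  0.96, -0.09]), array([-0.11,  0.03,  0.03,  2.15, -0.  ,  0.96, -0.09])]
[array([ 1.07,  0.44, -1.3 ,  1.99,  0.49,  1.08,  2.67]), None, None, None]
```

```bash
python3 - <<'E'
from h import *
np.set_printoptions(precision=4,suppress=True)
k=np.load("knob.npy")
env.set_gripper(.32,15);env.move_pose([*k,.14],R(TH));env.movel([*k,.070],feed=.1)
env.set_gripper(0.,15);print("w",env.get_width()*87,env.get_tcp_pos(),env.get_wrist_force())
e=k-XT*.052
env.movel([*e,.07],feed=.06);print(env.get_tcp_pos(),env.get_wrist_force())
env.set_gripper(.3);env.movel([*e,.16],feed=.15)
env.move_pose([.46,-.1,.34],R(-np.pi/2));c=env.capture("wrist");cv2.imwrite("pics/w9.png",c["pixels"]);print(redknob(c),env.get_time())
E
```

```text
w 13.287735191168393 [0.4914 0.0047 0.0705] [-1.0317  0.565   2.2247]
[0.4379 0.0058 0.0704] [-0.629   0.5565  6.3887]
(66, array([0.4374, 0.0053]), array([0.0119, 0.0117]), array([0.4378, 0.0057])) 82.7917
```

View pics/w9.png

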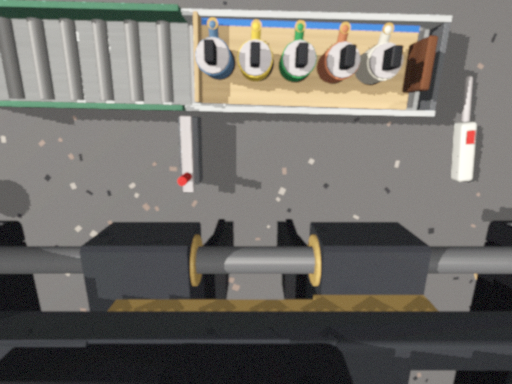

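```bash
cat > push.py <<'E'
from h import *
np.set_printoptions(precision=4,suppress=True)
def pt(y): return [.5999+.0207*(y+.0548),y]
env.set_gripper(0.);env.move_pose([.5,-.38,.33],R(-np.pi/2));c=env.capture("wrist");P=cloud(c)
m=(abs(P[...,2]-.097)<.004)&(abs(P[...,0]-.595)<.04)&(abs(P[...,1]+.305)<.03)
Q=P[m];print("plate top",len(Q),np.percentile(Q[:,1],[5,50,95]),np.ptp(Q[:,0]))
back=np.percentile(Q[:,1],5)
assert abs(back+.306)<.008
y0=back-.0095-.012
env.move_pose([*pt(y0),.17],R(TH));env.movel([*pt(y0),.076],feed=.1);f0=env.get_wrist_force();print("f0",f0)
ye=.006
env.movel([*pt(-.25),.076],feed=.03)
print(env.get_wrist_force()-f0)
env.movel([*pt(ye-.03),.076],feed=.05)
print(env.get_wrist_force()-f0)
y=ye-.03
while y<ye+.012:
    y+=.002;env.movel([*pt(y),.076],feed=.02);f=env.get_wrist_force()-f0
    if f[1]<-5 and y>ye-.01:break
print("end",y,env.get_tcp_pos(),f,env.get_time())
E
python3 push.py
```

```text
plate top 578 [-0.3207 -0.3149 -0.2783] 0.06255751417686306Traceback (most recent call last):
  File "push.py", line 8, in <module>
    assert abs(back+.306)<.008
           ^^^^^^^^^^^^^^^^^^^
AssertionError
```

```bash
sed -i 's/abs(back+.306)<.008/abs(back+.32)<.006/; s/back-.0095-.012/back-.0095-.007/' push.py; python3 push.py && python3 - <<'E'
from h import *
p=env.get_tcp_pos()
c=env.capture("top");cv2.imwrite("pics/t1.png",cv2.resize(c["pixels"][130:250,60:360],None,fx=2.5,fy=2.5,interpolation=2))
E
```

```text
plate top 595 [-0.321  -0.3149 -0.2783] 0.06378717796111433
f0 [-0.2756 -0.1953 -0.7391]
[ 0.1435 -1.3898  2.1249]
[ 0.5793 -0.9925  1.287 ]
end 0.006000000000000007 [0.6011 0.0033 0.076 ] [-0.2304 -6.3579  0.616 ] 99.05
```

View pics/t1.png

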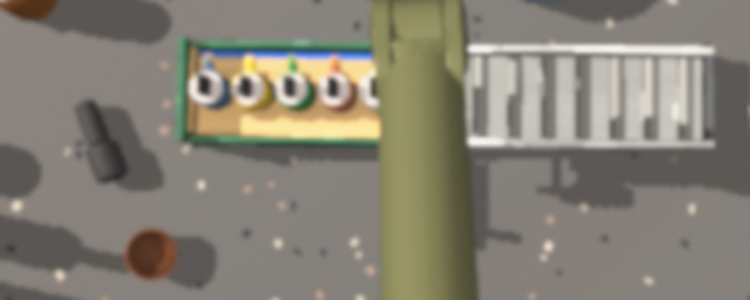

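```bash
python3 - <<'E'
from h import *
np.set_printoptions(precision=4,suppress=True)
p=env.get_tcp_pos();y=p[1]
env.movel([p[0]-.0004,y-.025,.076],feed=.03);env.movel([p[0]-.0004,y-.025,.20],feed=.15)
env.move_pose([.46,-.08,.32],R(-np.pi/2));c=env.capture("wrist");r=redknob(c);print(r)
k=r[3];env.set_gripper(.32,20)
env.move_pose([*k,.15],R(TH));env.movel([*k,.070],feed=.1);env.set_gripper(0.,20);f0=env.get_wrist_force();print(env.get_width()*87,env.get_tcp_pos(),f0)
K=np.load("knob.npy");s0=(K-k)@XT
env.movel([*(k+XT*(s0-.004)),.07],feed=.05);print(s0,env.get_wrist_force()-f0)
s=s0-.004
while s<s0+.006:
    s+=.001;env.movel([*(k+XT*s),.07],feed=.02);f=env.get_wrist_force()-f0;print(round((s-s0)*1e3,1),env.get_tcp_pos()[:2],f)
    if f[0]<-8:break
env.set_gripper(.3);q=env.get_tcp_pos();env.movel([q[0],q[1],.18],feed=.15)
env.move_pose([.47,.03,.33],R(-np.pi/2));c=env.capture("wrist");cv2.imwrite("pics/w10.png",c["pixels"]);np.savez("w10.npz",**c);print(redknob(c),env.get_time())
P=cloud(c)
m=(abs(P[...,2]-.097)<.004)&(abs(P[...,0]-.6)<.04)&(abs(P[...,1]-.02)<.03);print("plate y",np.percentile(P[m][:,1],[5,50]))
E
```

```text
(73, array([0.4377, 0.0058]), array([0.0119, 0.0124]), array([0.4378, 0.0058]))
13.343069919399818 [0.4381 0.0059 0.0704] [-0.5201 -0.7579  2.7984]
0.05324341418128166 [1.388  0.4596 1.0658]
-3.0 [0.4884 0.0048] [-0.3489  1.6161  2.7358]
-2.0 [0.4893 0.0048] [-0.0192  1.2597  3.3866]
-1.0 [0.4902 0.0048] [-0.0539  0.991   2.9347]
0.0 [0.4912 0.0048] [-0.0656  0.2402  3.1487]
1.0 [0.4917 0.0047] [-1.471   1.034   5.6259]
2.0 [0.4918 0.0048] [-5.0516  1.2381  7.1705]
3.0 [0.4918 0.0048] [-6.4043  1.4809 10.5575]
4.0 [0.4918 0.0048] [-10.5228   1.3564  13.1594]
(65, array([0.4913, 0.0045]), array([0.0109, 0.0111]), array([0.4914, 0.0048])) 111.975
plate y [0.0162 0.0219]
```

View pics/w10.png

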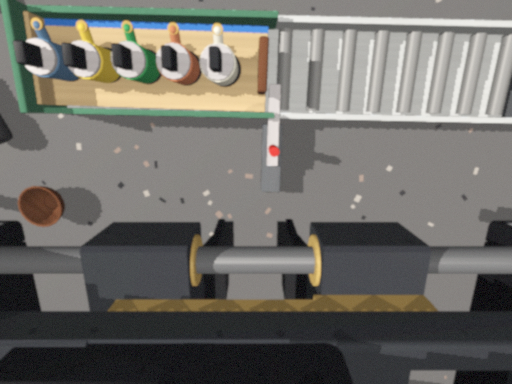

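```bash
python3 - <<'E'
from h import *
np.set_printoptions(precision=4,suppress=True)
YT=np.array([-XT[1],XT[0]]);O=np.load("knob.npy")+XT*.109
ims=[]
for y in(.10,.25):
    env.move_pose([.53,y,.35],R(-np.pi/2));c=env.capture("wrist");ims.append(c["pixels"][:190]);P=cloud(c)
    S=(P[...,:2]-M0[2])@XT;T=(P[...,:2]-O)@YT
    for nm,z in(("plate",.097),("caddywall",.075),("baywall",.095)):
        lo,hi=dict(plate=(0,.04),caddywall=(.28,.325),baywall=(.305,.35))[nm]
        m=(abs(P[...,2]-z)<.004)&(abs(S)<.025)&(T>lo)&(T<hi)
        if m.sum()>20:print(nm,m.sum(),np.percentile(T[m],[3,50,97])*1e3)
    org=O+YT*.165
    for i in range(5):
        t=org+YT*(.122-.054*i)+XT*((M0[2]+[.0005,0]-O)@XT-0*.1)
        k=knob(c,t,.045,.03);print(i,k and (k["n"],k["pca"],(k["c"]-t)*1e3))
cv2.imwrite("pics/w11.png",cv2.resize(np.vstack(ims),None,fx=1.5,fy=1.5,interpolation=2))
E
```

```text
plate 358 [13.8698 19.7873 25.0493]
caddywall 88 [310.415  315.2972 318.3103]
baywall 341 [317.2775 320.9477 326.8645]
0 (240, np.float64(176.71518426883398), array([-0.8215, -0.2239]))
1 (192, np.float64(171.79904967230686), array([-2.5168,  1.7086]))
2 (165, np.float64(178.48422637285702), array([-1.8463,  0.8147]))
3 (143, np.float64(-179.89860225867284), array([-2.3632,  1.5749]))
4 (159, np.float64(-177.65180386317869), array([-2.3169,  3.1601]))
plate 389 [14.5164 21.285  25.6168]
caddywall 163 [311.3321 314.898  317.9398]
baywall 319 [309.8961 321.7533 327.0347]
0 (161, np.float64(-178.98441561805996), array([-0.8053,  0.6859]))
1 (147, np.float64(176.83910003553905), array([-2.0516,  2.9453]))
2 (182, np.float64(177.36580911620098), array([-1.5127,  3.7773]))
3 (200, np.float64(179.21170998674043), array([-2.1067,  4.2511]))
4 (214, np.float64(177.62797992311536), array([-1.9671,  5.9191]))
```

View pics/w11.png

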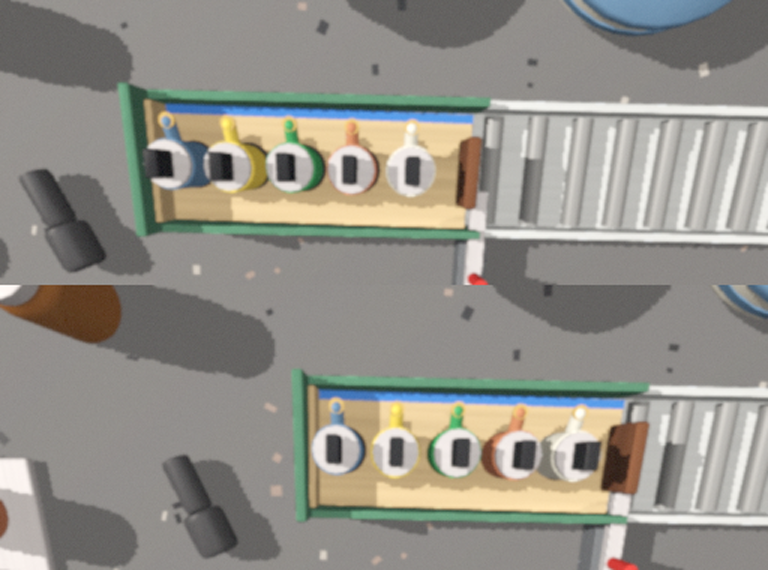

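```bash
python3 -c "
from h import *
env.job_done();print(env.get_time())"
```

```text
the job is handed in; nothing more can be done
the job is handed in; nothing more can be done
```

The job is done and handed in. All five pots stand upright on their own marks with their spouts towards the blue edge. The caddy is home against the end wall and the bolt is shut behind it. At the last clock reading, just after the bolt was shut, the time was 112 s of the 210 s allowed.

- **Pots:** They stand white, red, green, yellow and blue on marks 4 to 0. Measured from directly above, each is within about 1 to 2 mm of its mark's centre, and the spouts are square to within a few degrees.
    - The yellow pot was knocked aside before I picked it up, so I measured it again and used its new position.
    - My first placing of the blue pot was wrong. It was gripped off-centre and stood about 14 mm off its mark and very close to the yellow pot, and the caddy rolled about 10 mm forward against the shut bolt's slack. I lifted it again and set it correctly before drawing the bolt.
- **Caddy:** I drew the bolt 53 mm and pushed on the handle plate until the end wall pushed back with about 6 N. The caddy's front then measured 318 mm along the track, against 317 mm for the wall.
- **Bolt:** It went back to its original position and stopped hard there, with about 10 N against it. The caddy and pots had not moved afterwards.
- **Disagreement in the checks:** Pots seen at an angle read up to about 6 mm off in y, and this changed with the camera position. I took it as a viewing error and relied on the views from directly above.
- **Other things on the ledge:** I did not touch them, and those visible in the last pictures looked unmoved. I did not measure their positions.

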